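# Unfold the crank grip and wind the tin clamp snug

## Robot

A 7-joint arm with a two-finger parallel gripper is mounted at the origin on the work surface. World frame = base frame: x ahead of the robot, y to its left, z up, the work surface at z = 0. Lengths are in m, angles in degrees, forces in N, time in s.
With the tool pointing down it reaches from about 0.425 to 0.925 m from the base axis. Payload 6.8 kg.
Tool frame: the origin (TCP) lies at the very end of the fingers, on their centre line; the grasp point (between the pads) lies 19 mm behind it (r.grip_point_offset is the distance from the TCP to the grasp point, in m); z points along the fingers, y is the line along which they close (so a half turn about z gives the same grasp; the last joint's range is limited). The gripper opens to 88 mm and grips with 3 to 60 N. Pads are 20 mm wide; open, the fingers measure 115 mm over their backs; the gripper's body (75 mm by 178 mm) begins 61 mm behind the grasp point.
Start: joints at [67.26, 27.33, 1.283, 89.118, -0.659, 63.558, -4.761], TCP at [0.192, -0.647, 0.223] pointing down, gripper open.
Joint ranges: [-169.35, 169.35], [-19.33, 120.38], [-80.79, 83.38], [13.8, 139.57], [-78.32, 258.32], [9.67, 109.79], [-169.56, 169.56]. Speed limits (degrees/s): [136.94, 136.94, 180, 180, 180, 180, 180].

## Interface

Orientations are given as [roll, pitch, yaw] about the fixed x, y, z axes, in that order (R = Rz(yaw) Ry(pitch) Rx(roll)).
In Python, from workcell import r gives the robot as it stands.
- The arm moves only by the shell command python3 -m pendant 'ROWS' [OPENING]. ROWS is JSON, a list of rows, each a list of 2 entries, a list of its own where there are three numbers: the shift along the tool's x, y, z in units of 25 mm (1.0 is 25 mm), then the turn about the tool's z in degrees. A call has 1 to 10 rows; each row shifts and turns the commanded pose from where the row before left it, along the tool's axes as they then stand; what a row does not reach is not made up. A row lasts 1/12 s, in which the tool goes at most 41.7 mm and 7.16 degrees, less where a joint would pass 70% of its speed; a pose out of reach is approached as far as the arm can. A call is refused whole if a number of a shift passes 1 or a number of a turn 7.16, either way. A call with a gripper value outside its range is refused whole. OPENING is the opening, from -1 (shut) to 1 (fully open), set as the call begins (- or left out, the last holds). The fingers move at their own pace and stop on an object; the grip force is fixed at half the most. Time passes only in rows, so rows that do not move let the fingers close. It gives the time, the measured TCP pose, the force, the opening and the grip force at its end, in the units of the state.
- r.get_obs(): the state, without advancing time (a new reading comes with each control period).
- r.grab_frame(name): name is "scene" or "top" or "wrist"; returns a dict with "img" (384x512x3 uint8, red, green, blue), "camera_matrix" (3x3 intrinsics, pixels), "k1" (the pictures are not rectified: a ray, as slopes to the right and down, at radius r is drawn at 1 + k1 r^2 times it, then the intrinsics apply), "position" and "orientation" of the camera in the world; the wrist camera has in their place "hand_eye" (4x4, takes a point from camera to tool coordinates, whose origin is the TCP and whose axes are the flange's). Camera axes: x right, y up, looking along -z (the intrinsics and any distortion apply to the point x, -y, -z); pixel columns grow to the right and rows downward; lengths in m; the calibration is good to about 2 mm. A picture is of the moment at which its call begins: read the wrist's pose just before it. There is no depth.
- r.sign_off(): hands the job in; it is judged then, once.
The state is a dict: "time_s": time; "q": joint angles; "joint_velocities": joint speeds; "tau": joint torques, N m; "tcp_pos": TCP position; "eef_rot": TCP orientation; "wrist_force": force on the tool from outside, world axes, zero at the start; "torque": the same for the moment, N m; "opening": finger opening in m; "finger_force": force on a finger pad.
Only numpy, scipy, OpenCV 4.12 (cv2) and the standard library are available. Lean on these libraries where they do the work, as an engineer would, in place of code of your own. Each camera call takes 0.05 s, during which the arm holds its last target. There are 200 camera calls.

## Task

Swing the red folding grip of the bench clamp's crank up until it stands fully upright against its stop, then crank clockwise (seen from above) until the blue jaw has pushed the loaf tin square against the far fence and holds it snugly. Wind by feel and stop as soon as it is firm, so that the thin tin is not crushed; leave the grip upright and let go, and leave the jar, bowl and cutter alone.

Things in the scene. Friction and masses are not known exactly. Their poses are not given: they have to be found in the camera images.
- hub (a point): Fixed point on the vertical crank axis, on the top face of the steel crank arm (24 mm wide, 12 mm thick), 102 mm above the bench. Below it: a white gearbox, 106 x 106 mm and 75 mm high, with a dark round boss on top; an aluminium bed with jaw, tin and fence extends to its side.
- clamp: The whole clamp, fixed to the bench; origin on the crank axis at bench level, z up, y along the bed (12 mm thick, 180 mm wide, from y = 60 to 365 mm) from the jaw to the fence. The green fence (150 mm wide in x, 48 mm high above the bed) is preset, its jaw-side face anywhere from y = 245 to 275 mm; its place is not measured.
- crank (a joint): Crank angle in rad, 0 to 5, growing clockwise seen from above; at 0 the arm points along the clamp's -x. Drives the jaw 25 mm per rad. Steady friction 0.6 N m (7 N at the grip) keeps it where left, against up to 24 N of jaw force. With the tin at the fence each 10 N of jaw force adds 0.25 N m (3 N at the grip, less if a turning hand takes part of it as moment), rising steeply with angle.
- grip (a joint): Fold angle of the red grip on the crank arm's outer end, in rad: 0 = folded flat over the arm, pointing to the hub; 1.57 = upright, at its stop. The hinge is horizontal and square to the arm, with a stiff friction of 0.25 N m (about 4 N pull at 60 mm from the hinge); it stays where it is left.
- grip_hinge (a point): On the grip's hinge axis, 85 mm from the crank axis, 12 mm above the arm's top face (114 mm above the bench), between two small steel cheeks.
- grip_end (a point): Centre of the free end face of the red grip, 80 mm from the hinge. The grip is a round red cylinder 20 mm in diameter, from 14 to 80 mm from the hinge, along the line from the hinge to this point; it does not spin on its own, but turns in lightly closed fingers (15 to 30 N).
- jaw: Blue jaw plate, 150 mm wide (x), 12 mm thick (y), 46 mm high, origin at the centre of its underside, 14 mm above the bench; slides along the clamp's y, driven by the crank through stiff springs (about 15 N per mm). Its origin is 75 mm from the crank axis at crank angle 0.
- tin: Thin dark-metal loaf tin, open on top, loose on the bed between the jaw and the fence: 160 mm (x) x 90 mm (y) x 60 mm high, origin at the centre of its underside. Starts a little askew, touching neither jaw nor fence.
- jar: Yellow jar with red cap, 60 mm across, 90 mm high, origin under its centre; bystander.
- bowl: White plastic bowl, 130 mm across, 60 mm high, origin under its centre; bystander.
- cutter: Copper ring cutter, 68 mm across, 30 mm high, origin under its centre; bystander.
There are look-alikes about, which are no part of the job. Several things have the shape of the tin; the one meant has the colours described above.

How it is judged:
By the outcome, as a careful person would: the job done as asked, in the order asked, and still so for the second after the job is handed in, with the robot touching nothing.
It also fails if it takes over 72 s, if anything falls off the work surface, if the arm or the gripper's body presses on something with over 40 N, if the wrist force passes 120 N, or if a joint passes its speed limit or range.

## Working session

There is one attempt and no reset: what is moved stays moved. The work goes in short steps, Python scripts to look and compute and a shell command to move; the robot and the scene stay as the last step left them, time stands still between calls to the robot, and variables do not carry over. Pictures are saved under pics/ and viewed, at most 10 in all, crops included, and the job is handed in when it is done.

```bash
ls; mkdir -p pics; python3 - <<'E'
from workcell import r
import cv2,numpy as np
o=r.get_obs();print(o)
fs=[]
for n in("scene","top","wrist"):
    f=r.grab_frame(n);np.save(f"pics/{n}0.npy",f,allow_pickle=True)
    print(n,{k:np.round(v,3).tolist() for k,v in f.items() if k!="img"})
    fs.append(f["img"][:,:,::-1])
cv2.imwrite("pics/a.png",fs[0]);cv2.imwrite("pics/b.png",fs[1])
E
```

```text
pics
{'time_s': 0.0, 'q': array([67.25706049, 27.37457106,  1.27901734, 89.17503487, -0.65722117,
       63.55777932, -4.76216581]), 'joint_velocities': array([-0.03393599, -0.09489766, -0.08961263, -0.10102298, -0.01107391,
        0.02288281,  0.04209215]), 'tau': array([-1.18018397e-04, -5.82851565e+01,  1.53449837e+00, -2.72610301e+01,
       -5.43119106e-02,  1.69135648e-02,  1.43668385e-04]), 'tcp_pos': array([ 0.19209202, -0.64648997,  0.22171988]), 'eef_rot': array([-1.79900306e+02,  8.41586573e-03,  1.65512538e+01]), 'wrist_force': array([-0.45784215, -0.20799799, -0.43673967]), 'torque': array([-0.0175312 , -0.04346989, -0.00383631]), 'finger_force': 0.0, 'opening': 0.08771793625718598}
scene {'camera_matrix': [[347.256, 0.0, 248.922], [0.0, 347.256, 192.987], [0.0, 0.0, 1.0]], 'k1': -0.102, 'position': [1.267, -0.434, 0.887], 'orientation': [43.584, -0.631, 66.467]}
top {'camera_matrix': [[464.464, 0.0, 252.893], [0.0, 464.464, 193.922], [0.0, 0.0, 1.0]], 'k1': -0.092, 'position': [0.344, -0.111, 1.224], 'orientation': [11.234, -0.45, -89.428]}
wrist {'camera_matrix': [[319.867, 0.0, 256.897], [0.0, 319.867, 186.47], [0.0, 0.0, 1.0]], 'k1': -0.084, 'hand_eye': [[-0.0, 0.966, 0.259, 0.071], [1.0, 0.0, 0.0, 0.0], [0.0, 0.259, -0.966, -0.163], [0.0, 0.0, 0.0, 1.0]]}
```

View pics/a.png

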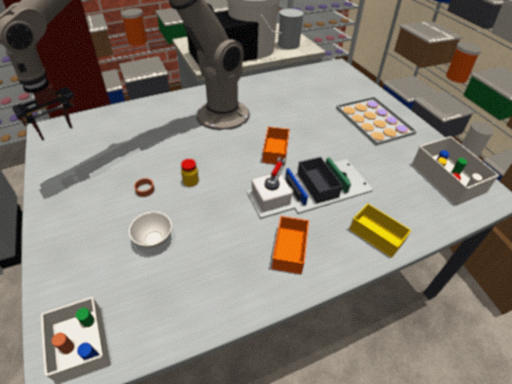

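View pics/b.png

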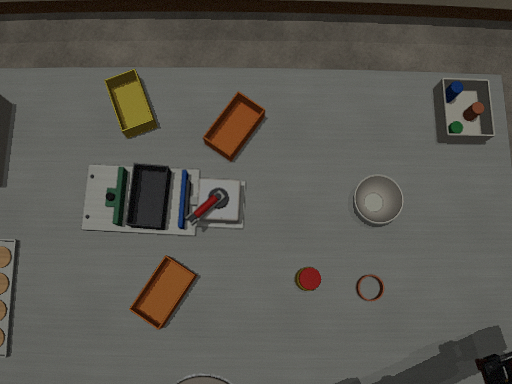

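The scene shows the clamp near (275,190). In the top view the hub/boss is at about (218,198), with the red grip running down-left to about (196,216). The bed extends to the left (+y world), with the jaw at (184,198), the dark tin at (150,196) and the fence at (120,196). I'll zoom in and measure.

```bash
cat > h.py <<'E'
import numpy as np,cv2
from scipy.spatial.transform import Rotation as R
def ray(f,uv,obs=None):
    K=f["camera_matrix"];uv=np.float64(uv).reshape(-1,1,2)
    p=cv2.undistortPointsIter(uv,K,np.array([f["k1"],0,0,0.]),None,None,(3,50,1e-10)).reshape(-1,2)
    d=np.c_[p[:,0],-p[:,1],-np.ones(len(p))]
    if "hand_eye" in f:
        Rt=R.from_euler("xyz",obs["eef_rot"],degrees=True).as_matrix();H=np.array(f["hand_eye"])
        M=Rt@H[:3,:3];c=Rt@H[:3,3]+obs["tcp_pos"]
    else: M=R.from_euler("xyz",f["orientation"],degrees=True).as_matrix();c=np.array(f["position"])
    d=d@M.T
    return c,d/np.linalg.norm(d,axis=1)[:,None]
def plane(f,uv,z,obs=None):
    c,d=ray(f,uv,obs);return c+d*((z-c[2])/d[:,2])[:,None]
def tri(*cd):
    A=np.zeros((3,3));b=np.zeros(3)
    for c,d in cd:
        P=np.eye(3)-np.outer(d[0],d[0]);A+=P;b+=P@c
    x=np.linalg.solve(A,b);return x,[np.linalg.norm(np.cross(x-c,d[0])) for c,d in cd]
def mask(img,col):
    h=cv2.cvtColor(img,cv2.COLOR_RGB2HSV);H,S,V=[h[...,i].astype(int) for i in range(3)]
    m={"red":((H<5)|(H>172))&(S>150)&(V>70),"blue":(abs(H-110)<14)&(S>130)&(V>40),"green":(abs(H-72)<18)&(S>110)&(V>25)}[col]
    return m.astype(np.uint8)
E
python3 - <<'E'
from h import *
rects={"scene":(235,145,385,225),"top":(75,155,260,245)}
T={}
for n,(a,b,c,d) in rects.items():
    f=np.load(f"pics/{n}0.npy",allow_pickle=True).item();im=f["img"]
    cv2.imwrite(f"pics/{n}_crop.png",cv2.resize(im[b:d,a:c,::-1],None,fx=4.3,fy=4.3,interpolation=cv2.INTER_CUBIC))
    for col in("red","blue","green"):
        m=mask(im,col);k=np.zeros_like(m);k[b:d,a:c]=m[b:d,a:c]
        n_,L,st,ce=cv2.connectedComponentsWithStats(k);i=1+st[1:,4].argmax()
        pts=np.argwhere(L==i)[:,::-1].astype(np.float32)
        rc=cv2.minAreaRect(pts);print(n,col,len(pts),np.round(ce[i],1),np.round(cv2.boxPoints(rc),1).tolist())
        z={"red":.13,"blue":.06,"green":.06}[col];print("  plane",np.round(plane(f,cv2.boxPoints(rc),z),3).tolist())
E
```

```text
scene red 78 [276.6 168. ] [[270.20001220703125, 174.60000610351562], [277.6000061035156, 159.8000030517578], [282.3999938964844, 162.1999969482422], [275.0, 177.0]]
  plane [[0.562, -0.044, 0.13], [0.507, 0.01, 0.13], [0.524, 0.019, 0.13], [0.578, -0.035, 0.13]]
scene blue 161 [298.  187.1] [[285.0, 170.10000610351562], [291.70001220703125, 166.5], [309.5, 200.6999969482422], [302.70001220703125, 204.1999969482422]]
  plane [[0.496, 0.05, 0.06], [0.489, 0.081, 0.06], [0.657, 0.056, 0.06], [0.662, 0.028, 0.06]]
scene green 187 [339.2 175. ] [[325.5, 160.60000610351562], [332.5, 156.10000610351562], [352.29998779296875, 187.0], [345.20001220703125, 191.5]]
  plane [[0.509, 0.211, 0.06], [0.497, 0.249, 0.06], [0.66, 0.223, 0.06], [0.668, 0.188, 0.06]]
top red 176 [205.2 205.5] [[193.1999969482422, 212.10000610351562], [212.6999969482422, 194.39999389648438], [217.10000610351562, 199.1999969482422], [197.60000610351562, 217.0]]
  plane [[0.516, 0.025, 0.13], [0.56, -0.021, 0.13], [0.548, -0.032, 0.13], [0.504, 0.014, 0.13]]
top blue 257 [182.1 198.6] [[177.5, 226.89999389648438], [182.3000030517578, 169.8000030517578], [186.6999969482422, 170.10000610351562], [181.89999389648438, 227.1999969482422]]
  plane [[0.489, 0.072, 0.06], [0.637, 0.066, 0.06], [0.636, 0.054, 0.06], [0.488, 0.061, 0.06]]
top green 18 [110.8 190.2] [[107.0, 189.0], [116.0, 189.0], [116.0, 192.0], [107.0, 192.0]]
  plane [[0.584, 0.259, 0.06], [0.585, 0.235, 0.06], [0.577, 0.235, 0.06], [0.576, 0.258, 0.06]]
```

```bash
python3 - <<'E'
import cv2,numpy as np
a=cv2.imread("pics/scene_crop.png")[:, :];b=cv2.imread("pics/top_crop.png")
s=lambda i:cv2.resize(i,(600,int(i.shape[0]*600/i.shape[1])))
cv2.imwrite("pics/ab.png",np.vstack([cv2.resize(a,(560,299)),cv2.resize(b,(560,272))]))
E
```

```text
(no output)
```

View pics/ab.png

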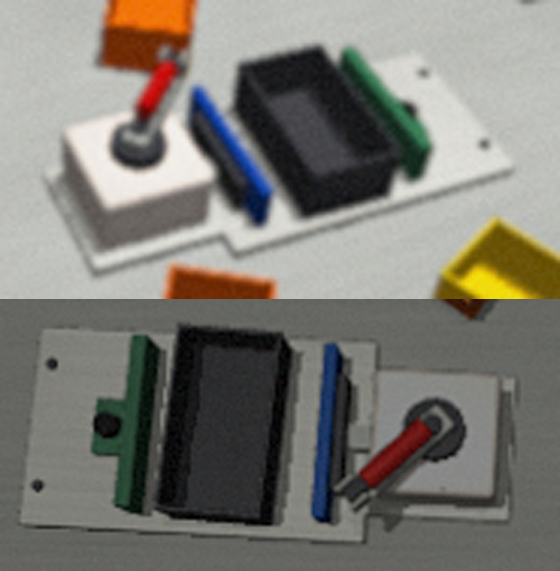

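The crops show the grip folded nearly flat: free end at the hub/boss (435,425 in the lower crop), hinge cheeks at the outer end (352,490). I'm moving the wrist camera above the clamp.

```bash
python3 -m pendant '[[[0.8,-0.85,-0.3],0],[[0.8,-0.85,-0.3],0],[[0.8,-0.85,-0.3],0],[[0.8,-0.85,-0.3],0],[[0.8,-0.85,-0.3],0],[[0.8,-0.85,-0.3],0],[[0.8,-0.85,-0.3],0],[[0.8,-0.85,-0.3],0],[[0.8,-0.85,-0.3],0],[[0.8,-0.85,-0.3],0]]' 1
python3 -m pendant '[[[0.8,-0.85,-0.2],0],[[0.8,-0.85,-0.2],0],[[0.8,-0.85,-0.2],0],[[0.8,-0.85,-0.2],0],[[0.8,-0.85,-0.2],0],[[0.8,-0.85,-0.2],0],[[0.8,-0.85,-0.2],0],[[0.8,-0.85,-0.2],0],[[0.8,-0.85,-0.2],0],[[0.8,-0.85,-0.2],0]]'
python3 -m pendant '[[[0.6,-0.6,0],0],[[0,0,0],0],[[0,0,0],7],[[0,0,0],7],[[0,0,0],0],[[0,0,0],0]]'
python3 - <<'E'
from workcell import r
import numpy as np,cv2
o=r.get_obs();f=r.grab_frame("wrist");np.save("pics/w1.npy",{"o":o,"f":f},allow_pickle=True)
print(o["q"],o["eef_rot"]);cv2.imwrite("pics/w1.png",f["img"][:,:,::-1])
E
```

```text
time_s: 0.98
tcp_pos: [0.3237, -0.3849, 0.2979]
eef_rot: [-180.0, 0.0, 16.5]
wrist_force: [0.6, -0.8, -0.5]
opening: 0.0877
finger_force: 0.0
time_s: 1.82
tcp_pos: [0.4548, -0.1244, 0.3478]
eef_rot: [180.0, 0.0, 16.5]
wrist_force: [0.3, -1.3, -0.3]
opening: 0.0879
finger_force: 0.0
time_s: 2.32
tcp_pos: [0.4644, -0.1077, 0.3474]
eef_rot: [180.0, 0.0, 2.7]
wrist_force: [1.1, 0.7, 0.5]
opening: 0.0877
finger_force: 0.0
[ 27.32172797   3.82589681 -22.78034889 104.19378245   1.56269351
  72.31753618 -83.18077549] [1.79995910e+02 3.41818260e-02 2.70787156e+00]
```

View pics/w1.png

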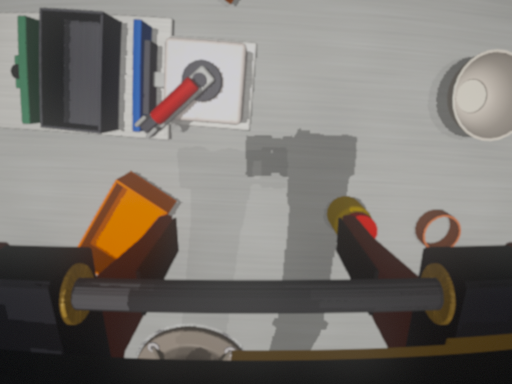

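The wrist view shows the gearbox at (205,80), boss and grip end at (205,78), the hinge at (150,122), and the clamp bed nearly aligned with world axes. I'm moving above the grip with yaw ≈ 130 for a second view.

```bash
python3 -m pendant '[[[0.57,-0.84,0],0],[[0.57,-0.84,0],0],[[0.57,-0.84,0],0],[[0.57,-0.84,0],0],[[0.57,-0.84,0],0],[[0,0,0],-7],[[0,0,0],-7],[[0,0,0],-7],[[0,0,0],-7],[[0,0,0],-7]]'
python3 -m pendant '[[[0,0,0],-7],[[0,0,0],-7],[[0,0,0],-7],[[0,0,0],-7],[[0,0,0],-7],[[0,0,0],-7],[[0,0,0],-7],[[0,0,0],-7],[[0,0,0],-7],[[0,0,0],-7]]'
python3 -m pendant '[[[0,0,0],-7],[[0,0,0],-7],[[0,0,0],-7],[[0,0,0],0],[[0,0,0],0],[[0,0,0],0]]'
python3 - <<'E'
from workcell import r
from h import *
o=r.get_obs();f=r.grab_frame("wrist");np.save("pics/w2.npy",{"o":o,"f":f},allow_pickle=True)
print(o["q"],o["eef_rot"],o["tcp_pos"])
w=np.load("pics/w1.npy",allow_pickle=True).item();a=w["f"]["img"][0:140,0:260];b=f["img"]
cv2.imwrite("pics/w12.png",np.vstack([cv2.resize(a,(520,280),interpolation=3),cv2.resize(b[:260],(520,264))])[:,:,::-1])
E
```

```text
time_s: 3.2
tcp_pos: [0.5312, 0.0006, 0.3475]
eef_rot: [-180.0, 0.0, 38.1]
wrist_force: [0.6, -0.1, -0.6]
opening: 0.088
finger_force: 0.0
time_s: 4.03
tcp_pos: [0.5312, 0.0005, 0.3475]
eef_rot: [-180.0, 0.0, 108.0]
wrist_force: [0.2, -0.9, -0.1]
opening: 0.0879
finger_force: 0.0
time_s: 4.53
tcp_pos: [0.5312, 0.0007, 0.3476]
eef_rot: [-180.0, -0.0, 128.4]
wrist_force: [0.1, 0.3, 0.3]
opening: 0.0876
finger_force: 0.0
[ 30.12934129  12.33788955 -43.16136594  96.8926619    8.73812737
  74.22454544  23.62637273] [-1.79993651e+02 -1.16854083e-03  1.28384674e+02] [0.53124138 0.00065018 0.34760055]
```

View pics/w12.png

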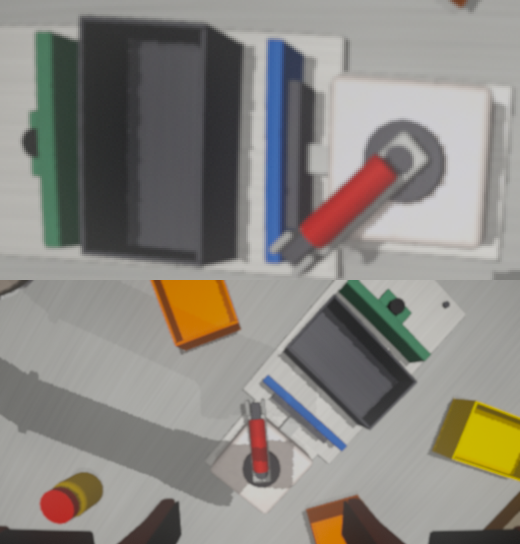

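Upper: w1 crop, with the grip from its end at (400,155)/2 to the hinge at (295,248)/2. Lower: w2, with the grip from about (262,470-280) up to the hinge at (252,405-280), and the boss at (262,467-280). Now I'll triangulate the red ends.

```bash
cat > m.py <<'E'
from h import *
L=lambda n:np.load(f"pics/{n}.npy",allow_pickle=True).item()
V={"w1":(L("w1")["f"],L("w1")["o"],(120,50,230,140)),"w2":(L("w2")["f"],L("w2")["o"],(220,90,290,215)),
"top":(L("top0"),None,(180,180,240,230)),"scene":(L("scene0"),None,(262,150,290,186))}
E={}
hub0=np.array([.555,-.03])
for n,(f,o,(a,b,c,d)) in V.items():
    m=mask(f["img"],"red");k=np.zeros_like(m);k[b:d,a:c]=m[b:d,a:c]
    _,LL,st,ce=cv2.connectedComponentsWithStats(k);i=1+st[1:,4].argmax()
    p=np.argwhere(LL==i)[:,::-1].astype(float);mu=p.mean(0)
    v=np.linalg.svd(p-mu,full_matrices=False)[2][0];t=(p-mu)@v
    e=np.array([mu+v*(t.min()-.3),mu+v*(t.max()+.3)])
    W=plane(f,e,.12,o)[:,:2]
    if np.linalg.norm(W[0]-hub0)>np.linalg.norm(W[1]-hub0): e=e[::-1]
    E[n]=np.vstack([e,mu]);print(n,len(p),np.round(E[n],1).tolist(),np.round(plane(f,E[n],.12,o)[:,:2],4).tolist())
for j,nm in enumerate(("end","near-hinge","mid")):
    for S in(("w1","w2"),("w1","w2","top"),("w1","w2","top","scene"),("w2","scene")):
        x,res=tri(*[ray(V[s][0],E[s][j],V[s][1]) for s in S]);print(nm,S,np.round(x,4),np.round(np.array(res)*1e3,1))
# gearbox top: bright blob
for n in("w1","w2"):
    f,o,_=V[n];h=cv2.cvtColor(f["img"],cv2.COLOR_RGB2HSV)
    a,b,c,d={"w1":(160,32,248,128),"w2":(205,130,320,240)}[n]
    print(n,"white V pct",np.percentile(h[b:d,a:c,2],[10,50,90]))
    m=np.zeros(h.shape[:2],np.uint8);m[b:d,a:c]=((h[b:d,a:c,2]>(205 if n=="w1" else 205))*255)
    C=max(cv2.findContours(m,0,2)[0],key=cv2.contourArea);q=cv2.minAreaRect(C);bx=cv2.boxPoints(q)
    P=plane(f,bx,.075,o)[:,:2];print(n,np.round(bx,1).tolist(),np.round(P,4).tolist(),"c",P.mean(0),"sides",np.linalg.norm(P-np.roll(P,1,0),axis=1))
# jaw top edge
for n,(a,b,c,d) in {"w1":(125,10,160,140),"top":(170,160,195,235)}.items():
    f,o,_=V[n];m=mask(f["img"],"blue");k=np.zeros_like(m);k[b:d,a:c]=m[b:d,a:c]
    bx=cv2.boxPoints(cv2.minAreaRect(np.argwhere(k)[:,::-1].astype(np.float32)));print(n,"jaw",np.round(plane(f,bx,.06,o)[:,:2],4).tolist())
E
python3 m.py
```

```text
w1 716 [[192.8, 82.5], [153.5, 119.0], [173.0, 100.9]] [[0.5533, -0.028], [0.509, 0.0198], [0.5312, -0.0043]]
w2 588 [[256.0, 189.3], [252.2, 137.5], [254.0, 162.2]] [[0.554, -0.0296], [0.5098, 0.0188], [0.5304, -0.0038]]
top 176 [[215.1, 196.6], [195.1, 214.6], [205.2, 205.5]] [[0.5561, -0.0259], [0.5114, 0.0213], [0.534, -0.0025]]
scene 78 [[272.3, 176.0], [280.4, 160.9], [276.6, 168.0]] [[0.5613, -0.0355], [0.506, 0.0221], [0.5329, -0.0059]]
end ('w1', 'w2') [ 0.5532 -0.0288  0.1241] [0.1 0.1]
end ('w1', 'w2', 'top') [ 0.5535 -0.0279  0.1268] [1.5 0.7 2. ]
end ('w1', 'w2', 'top', 'scene') [ 0.5551 -0.0288  0.1142] [2.4 2.1 3.9 3.4]
end ('w2', 'scene') [ 0.555  -0.0315  0.1128] [0.4 0.4]
near-hinge ('w1', 'w2') [0.5094 0.019  0.1228] [0.3 0.3]
near-hinge ('w1', 'w2', 'top') [0.5098 0.0195 0.1245] [1.2 0.4 1.5]
near-hinge ('w1', 'w2', 'top', 'scene') [0.5099 0.0196 0.1241] [1.2 0.5 1.5 0.2]
near-hinge ('w2', 'scene') [0.5097 0.0195 0.124 ] [0.3 0.3]
mid ('w1', 'w2') [ 0.5309 -0.004   0.1182] [0.3 0.3]
mid ('w1', 'w2', 'top') [ 0.5317 -0.0037  0.1215] [1.1 1.5 2.2]
mid ('w1', 'w2', '
[... 170 characters left out ...]
 116.80000305175781], [197.1999969482422, 53.0], [240.6999969482422, 56.400001525878906], [235.8000030517578, 120.0999984741211]] [[0.5109, -0.0187], [0.5925, -0.0246], [0.5905, -0.0808], [0.5089, -0.0772]] c [ 0.55068829 -0.05036582] sides [0.0585456  0.08184652 0.05624767 0.0817154 ]
w2 white V pct [122. 168. 199.]
w2 [[244.5, 212.5], [263.5, 193.5], [278.0, 208.0], [259.0, 227.0]] [[0.5701, -0.077], [0.5737, -0.0378], [0.6036, -0.0418], [0.6005, -0.0816]] c [ 0.58698714 -0.05955509] sides [0.03069997 0.03945303 0.030157   0.03999989]
w1 jaw [[0.4886, 0.0696], [0.6332, 0.063], [0.6332, 0.053], [0.4888, 0.059]]
top jaw [[0.4887, 0.0719], [0.6372, 0.0657], [0.6364, 0.0543], [0.4879, 0.0607]]
```

The grip lies flat: red ends at (0.554,-0.029) and (0.5095,0.019), arm bearing 133°. That puts the hinge at about (0.500,0.029), the hub at about (0.558,-0.033) and the crank at about 0.78 rad, and the jaw position agrees. Next I descend over a point 60 mm from the hinge, with the tips just above the arm.

```bash
python3 -m pendant '[[[-0.73,-0.14,0],-4.6],[[0,0,1],0],[[0,0,1],0],[[0,0,1],0],[[0,0,1],0],[[0,0,1],0],[[0,0,1],0],[[0,0,1],0],[[0,0,1],0],[[0,0,0],0]]'
python3 -m pendant '[[[0,0,0.8],0],[[0,0,0.4],0],[[0,0,0.3],0],[[0,0,0.16],0],[[0,0,0],0],[[0,0,0],0]]'
python3 -m pendant '[[[0,0,0],0],[[0,0,0],0],[[0,0,0],0],[[0,0,0],0],[[0,0,0],0],[[0,0,0],0],[[0,0,0],0],[[0,0,0],0]]' -1
python3 - <<'E'
from workcell import r
o=r.get_obs();print(o["wrist_force"],o["torque"],o["q"][6])
E
```

```text
time_s: 5.42
tcp_pos: [0.5368, -0.016, 0.1434]
eef_rot: [-179.7, -0.3, 133.1]
wrist_force: [-0.8, -0.3, -0.1]
opening: 0.088
finger_force: 0.0
time_s: 5.92
tcp_pos: [0.5403, -0.0154, 0.1068]
eef_rot: [180.0, 0.0, 133.1]
wrist_force: [-0.5, 0.7, 0.0]
opening: 0.0878
finger_force: 0.0
time_s: 6.58
tcp_pos: [0.5399, -0.0155, 0.1062]
eef_rot: [180.0, 0.0, 133.1]
wrist_force: [0.3, -0.8, -0.8]
opening: 0.0379
finger_force: 0.0
[ 0.3380901  -0.82092469 -0.83664917] [ 0.0095006  -0.14649223 -0.03693591] 18.038535601302137
```

```bash
python3 -m pendant '[[[0,0,0],0],[[0,0,0],0],[[0,0,0],0],[[0,0,0],0],[[0,0,0],0],[[0,0,0],0]]' -1
python3 - <<'E'
from workcell import r
o=r.get_obs();print(o["wrist_force"],o["torque"],o["q"][6])
E
```

```text
time_s: 7.08
tcp_pos: [0.5408, -0.0147, 0.1063]
eef_rot: [179.9, 0.0, 133.2]
wrist_force: [4.3, 2.8, -2.2]
opening: 0.0195
finger_force: 30.0
[ 4.25952505  2.80814576 -2.19576458] [ 0.60421621 -1.05829197 -0.00908162] 18.03762633015337
```

```bash
python3 -m pendant '[[[0.01,0,-0.21],0],[[0.026,0,-0.207],0],[[0.05,0,-0.205],0],[[0.058,0,-0.2],0],[[0.08,0,-0.19],0],[[0.097,0,-0.189],0],[[0,0,0],0],[[0,0,0],0]]'
python3 - <<'E'
from workcell import r
o=r.get_obs();print(o["wrist_force"],o["torque"],o["opening"])
E
```

```text
time_s: 7.75
tcp_pos: [0.5345, -0.0079, 0.1365]
eef_rot: [179.9, -0.1, 133.2]
wrist_force: [1.7, 5.1, -1.0]
opening: 0.0195
finger_force: 30.0
[ 1.70196832  5.11677967 -0.95142078] [ 1.05185041 -0.5499571   0.04421778] 0.019466316150916048
```

```bash
python3 -m pendant '[[[0.115,0,-0.175],0],[[0.125,0,-0.168],0],[[0.14,0,-0.155],0],[[0.156,0,-0.141],0],[[0.168,0,-0.125],0],[[0.175,0,-0.115],0],[[0,0,0],0],[[0,0,0],0]]'
python3 - <<'E'
from workcell import r
import cv2
o=r.get_obs();print(o["wrist_force"],o["torque"],o["opening"])
f=r.grab_frame("scene")["img"];g=r.grab_frame("wrist")["img"]
import numpy as np
cv2.imwrite("pics/c.png",np.hstack([cv2.resize(f[130:240,220:370],(500,367),interpolation=2),cv2.resize(g[60:384,170:340],(193,367))])[:,:,::-1])
E
```

```text
time_s: 8.42
tcp_pos: [0.5202, 0.0072, 0.1589]
eef_rot: [179.9, 0.0, 133.2]
wrist_force: [3.8, 3.4, 2.5]
opening: 0.0186
finger_force: 30.0
[3.82009157 3.35163835 2.47177949] [ 0.79613516 -0.8048848   0.01882675] 0.018621871299015876
```

View pics/c.png

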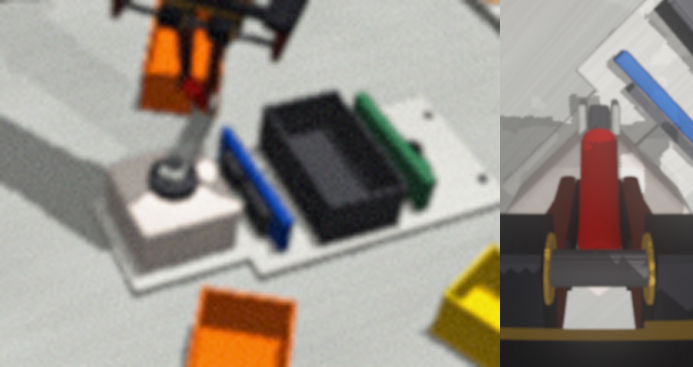

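The left view shows the grip raised about 60° between the fingers at (195,90); the wrist view shows the red grip held centrally. I'll continue to upright.

```bash
python3 -m pendant '[[[0.184,0,-0.098],0],[[0.194,0,-0.078],0],[[0.2,0,-0.062],0],[[0.204,0,-0.046],0],[[0.208,0,-0.027],0],[[0,0,0],0],[[0,0,0],0]]'
python3 -c "
from workcell import r
o=r.get_obs();print(o['wrist_force'],o['torque'],o['opening'])"
python3 -m pendant '[[[0.1,0,-0.01],0],[[0,0,0],0],[[0,0,0],0]]'
python3 -m pendant '[[[0.1,0,0],0],[[0,0,0],0],[[0,0,0],0]]'
```

```text
time_s: 9.1
tcp_pos: [0.5014, 0.0236, 0.1654]
eef_rot: [-179.9, -0.0, 133.1]
wrist_force: [-0.4, -0.3, 0.2]
opening: 0.0008
finger_force: 0.0
[-0.36705015 -0.25086051  0.24392419] [ 0.00410154 -0.1377235   0.0013456 ] 0.0007569834100353741
time_s: 9.35
tcp_pos: [0.5005, 0.026, 0.166]
eef_rot: [-180.0, -0.0, 133.1]
wrist_force: [-0.7, -0.3, -0.6]
opening: 0.0006
finger_force: 0.0
time_s: 9.6
tcp_pos: [0.499, 0.0282, 0.1662]
eef_rot: [-180.0, 0.0, 133.2]
wrist_force: [-0.4, -1.2, 0.2]
opening: 0.0005
finger_force: 0.0
```

The grip slipped out near the end. I'll raise, open and look.

```bash
python3 -m pendant '[[[0,0,-1],0],[[0,0,-1],0],[[0,0,-1],0],[[0,0,0],0],[[0,0,0],0],[[0,0,0],0]]' 1
python3 - <<'E'
from workcell import r
from h import *
L={}
o=r.get_obs();w=r.grab_frame("wrist");s=r.grab_frame("scene")
cv2.imwrite("pics/d.png",np.hstack([cv2.resize(s["img"][110:240,220:370],(400,347),interpolation=2),cv2.resize(w["img"],(400,300))[0:300] if 0 else cv2.resize(w["img"],(400,347))])[:,:,::-1])
np.save("pics/d.npy",{"o":o,"w":w,"s":s},allow_pickle=True);print(o["tcp_pos"],o["opening"])
E
```

```text
time_s: 10.1
tcp_pos: [0.4987, 0.0278, 0.2406]
eef_rot: [-180.0, -0.0, 133.1]
wrist_force: [0.0, -0.3, 0.0]
opening: 0.0367
finger_force: 0.0
[0.49870929 0.02781069 0.24064438] 0.03668693462285613
```

View pics/d.png

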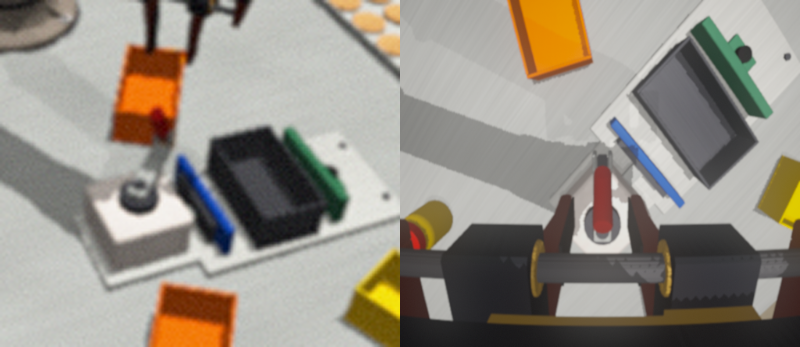

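Left: the red grip leans at (160,125), partly raised. Right: the grip goes from the hinge at (601,155) to its free end at (603,235), between the fingers. I'll measure its tilt.

```bash
python3 - <<'E'
from h import *
D=np.load("pics/d.npy",allow_pickle=True).item();o=D["o"]
E={}
for n,f,ob,(a,b,c,d) in(("w",D["w"],o,(230,140,290,290)),("s",D["s"],None,(262,135,300,180))):
    m=mask(f["img"],"red");k=np.zeros_like(m);k[b:d,a:c]=m[b:d,a:c]
    _,LL,st,ce=cv2.connectedComponentsWithStats(k);i=1+st[1:,4].argmax()
    p=np.argwhere(LL==i)[:,::-1].astype(float);mu=p.mean(0);v=np.linalg.svd(p-mu,full_matrices=False)[2][0]
    if v[1]<0:v=-v
    t=(p-mu)@v;E[n]=(f,ob,np.array([mu+v*t.min(),mu+v*t.max()]),mu);print(n,len(p),np.round(E[n][2],1).tolist(),mu)
w,s=E["w"],E["s"]
T=lambda u,v:tri(ray(w[0],u,w[1]),ray(s[0],v))
print("mid",T(w[3],s[3]))
for i in(0,1):
    for j in(0,1): print(i,j,T(w[2][i],s[2][j]))
h=np.array([.500,.029,.114]);dr=np.array([-.682,.731,0])
# wrist-ray intersect with vertical arm plane
n=np.array([.731,.682,0]);
for u in(*w[2],w[3]):
    c,d=ray(w[0],u,w[1]);x=c+d[0]*((h-c)@n)/(d[0]@n) ; print("vertical-plane",x)
E
```

```text
w 202 [[248.9, 248.7], [269.0, 250.2]] [258.28712871 249.38613861]
s 40 [[277.8, 151.1], [280.9, 160.0]] [279.425 155.725]
mid (array([ 0.53110032, -0.00131361,  0.17056256]), [np.float64(0.0024935085623112745), np.float64(0.0024935085623112156)])
0 0 (array([ 0.52114476, -0.00213917,  0.18230269]), [np.float64(0.0018190912013567396), np.float64(0.0018190912013567352)])
0 1 (array([ 0.53342004, -0.00440338,  0.1578652 ]), [np.float64(0.010083774570986342), np.float64(0.010083774570986304)])
1 0 (array([0.52843585, 0.001958  , 0.18473965]), [np.float64(0.005434565735727289), np.float64(0.005434565735727251)])
1 1 (array([5.41441242e-01, 7.33322173e-05, 1.60031198e-01]), [np.float64(0.002007922114093893), np.float64(0.002007922114093834)])
vertical-plane [0.43509487 0.0985684  0.45433646]
vertical-plane [0.46353902 0.06808061 0.36932429]
vertical-plane [ 0.55754843 -0.03268314  0.08834178]
```

The grip is at about 61°. I'll regrasp deeper, 55 mm from the hinge and centred at the grasp point, then continue the arc.

```bash
python3 -m pendant '[[[-0.54,0.03,0],0],[[-0.54,0.03,0],0],[[0,0,0],0],[[0,0,1],0],[[0,0,1],0],[[0,0,1],0],[[0,0,0.9],0],[[0,0,0],0],[[0,0,0],0]]' 1
python3 -m pendant '[[[0,0,0],0],[[0,0,0],0],[[0,0,0],0],[[0,0,0],0],[[0,0,0],0],[[0,0,0],0],[[0,0,0],0],[[0,0,0],0],[[0,0,0],0],[[0,0,0],0]]' -1
python3 -m pendant '[[[0,0,0],0],[[0,0,0],0],[[0,0,0],0],[[0,0,0],0],[[0,0,0],0]]' -1
python3 -c "
from workcell import r
o=r.get_obs();print(o['wrist_force'],o['torque'],o['opening'])"
```

```text
time_s: 10.95
tcp_pos: [0.518, 0.0092, 0.1429]
eef_rot: [-179.9, -0.1, 133.1]
wrist_force: [-0.1, -0.2, -0.0]
opening: 0.088
finger_force: 0.0
time_s: 11.78
tcp_pos: [0.5186, 0.0094, 0.1437]
eef_rot: [-180.0, -0.0, 133.1]
wrist_force: [-0.6, 0.9, 0.1]
opening: 0.0246
finger_force: 0.0
time_s: 12.2
tcp_pos: [0.5184, 0.0093, 0.1436]
eef_rot: [-180.0, -0.0, 133.1]
wrist_force: [-1.8, -1.0, 1.3]
opening: 0.0197
finger_force: 30.0
[-1.83200001 -1.03581944  1.34747846] [-0.14263052  0.09419627  0.01032009] 0.01966741742406771
```

```bash
python3 -m pendant '[[[0.172,0,-0.086],0],[[0.178,0,-0.07],0],[[0.184,0,-0.054],0],[[0.188,0,-0.038],0],[[0,0,0],0],[[0,0,0],0]]'
python3 -m pendant '[[[0.1,0,-0.015],0],[[0.1,0,-0.01],0],[[0,0,0],0],[[0,0,0],0]]'
python3 -m pendant '[[[0.1,0,-0.004],0],[[0,0,0],0],[[0,0,0],0]]'
python3 -m pendant '[[[0.06,0,0],0],[[0,0,0],0],[[0,0,0],0]]'
```

```text
time_s: 12.7
tcp_pos: [0.5073, 0.0211, 0.15]
eef_rot: [180.0, 0.2, 133.1]
wrist_force: [3.6, -3.5, -3.2]
opening: 0.0197
finger_force: 30.0
time_s: 13.03
tcp_pos: [0.5046, 0.0241, 0.1509]
eef_rot: [179.9, 0.2, 133.1]
wrist_force: [4.9, -6.2, -2.6]
opening: 0.0196
finger_force: 30.0
time_s: 13.28
tcp_pos: [0.5032, 0.0256, 0.1512]
eef_rot: [179.9, 0.3, 133.0]
wrist_force: [4.4, -7.7, -1.4]
opening: 0.0192
finger_force: 30.0
time_s: 13.53
tcp_pos: [0.5024, 0.0265, 0.1513]
eef_rot: [179.9, 0.3, 133.0]
wrist_force: [6.2, -7.6, -1.5]
opening: 0.0195
finger_force: 30.0
```

```bash
for i in 1; do python3 -m pendant '[[[0.08,0,0],0],[[0,0,0],0],[[0,0,0],0]]'; done
python3 -m pendant '[[[0.08,0,0],0],[[0,0,0],0],[[0,0,0],0]]'
python3 -m pendant '[[[0.08,0,0],0],[[0,0,0],0],[[0,0,0],0]]'
```

```text
time_s: 13.78
tcp_pos: [0.5012, 0.0278, 0.1515]
eef_rot: [179.9, 0.3, 133.0]
wrist_force: [5.4, -8.9, 0.8]
opening: 0.0192
finger_force: 30.0
time_s: 14.03
tcp_pos: [0.5, 0.0291, 0.1516]
eef_rot: [179.9, 0.3, 133.0]
wrist_force: [4.6, -8.4, 1.8]
opening: 0.019
finger_force: 30.0
time_s: 14.28
tcp_pos: [0.4986, 0.0306, 0.1517]
eef_rot: [179.9, 0.3, 133.0]
wrist_force: [4.7, -8.4, 2.9]
opening: 0.0184
finger_force: 30.0
```

The force plateaus while the opening shrinks, so the grip may be slipping in the pads. I'll open, retreat to the hub side, close, and push it outward with shut fingers to feel the stop for sure.

```bash
python3 -m pendant '[[[0,0,0],0],[[0,0,0],0],[[0,0,0],0],[[0,0,-1],0],[[0,0,-1],0],[[0,0,-0.4],0],[[-0.9,0,0],0],[[-0.9,0,0],0],[[0,0,0],0]]' 1
python3 - <<'E'
from workcell import r
from h import *
o=r.get_obs();w=r.grab_frame("wrist");s=r.grab_frame("scene")
np.save("pics/e.npy",{"o":o,"w":w,"s":s},allow_pickle=True)
f=s;m=mask(f["img"],"red");k=np.zeros_like(m);k[130:180,255:300]=m[130:180,255:300]
_,LL,st,ce=cv2.connectedComponentsWithStats(k);i=1+st[1:,4].argmax();p=np.argwhere(LL==i)[:,::-1]
print(o["tcp_pos"],o["wrist_force"],len(p),p.min(0),p.max(0),ce[i])
# expected pixels of an upright grip / tilted
K=f["camera_matrix"];Rm=R.from_euler("xyz",f["orientation"],degrees=True).as_matrix()
for a in(60,70,80,90,95):
    for d in(.014,.08):
        a_=np.radians(a);X=np.array([.500,.029,.114])+d*np.array([.682*np.cos(a_),-.731*np.cos(a_),np.sin(a_)])
        q=Rm.T@(X-f["position"]);u=np.array([q[0],-q[1]])/-q[2];u*=1+f["k1"]*(u@u);print(a,d,np.round(K[:2,:2]@u+K[:2,2],1))
E
python3 -m pendant '[[[0,0,0],0],[[0,0,0],0],[[0,0,0],0],[[0,0,0],0],[[0,0,0],0],[[0,0,0],0],[[0,0,0],0],[[0,0,0],0],[[0,0,0],0],[[0,0,0],0]]' -1
```

```text
time_s: 15.03
tcp_pos: [0.529, -0.0026, 0.2103]
eef_rot: [180.0, 0.1, 132.9]
wrist_force: [0.4, -0.8, -0.1]
opening: 0.0749
finger_force: 0.0
[ 0.52896067 -0.00262157  0.21033934] [ 0.42010588 -0.78842571 -0.07704409] 55 [279 145] [283 158] [281.10909091 151.78181818]
60 0.014 [280.8 159.1]
60 0.08 [278.7 151.7]
70 0.014 [281.1 158.5]
70 0.08 [280.2 147.9]
80 0.014 [281.3 157.9]
80 0.08 [281.7 144.6]
90 0.014 [281.6 157.5]
90 0.08 [283.2 141.9]
95 0.014 [281.7 157.3]
95 0.08 [283.9 140.7]
time_s: 15.97
tcp_pos: [0.5268, 0.0007, 0.2106]
eef_rot: [180.0, -0.0, 133.1]
wrist_force: [0.0, -1.1, 0.8]
opening: 0.0238
finger_force: 0.0
```

The grip is at about 80°. I'll lower the shut fingers hub-side and push outward.

```bash
python3 -m pendant '[[[-0.3,0,0],0],[[0,0,0],0],[[0,0,0.8],0],[[0,0,0.8],0],[[0,0,0.6],0],[[0,0,0],0],[[0,0,0],0],[[0,0,0],0]]' -1
python3 -m pendant '[[[0.2,0,0],0],[[0.2,0,0],0],[[0.2,0,0],0],[[0.1,0,0],0],[[0,0,0],0]]'
python3 -m pendant '[[[0.1,0,0],0],[[0.1,0,0],0],[[0,0,0],0]]'
python3 -m pendant '[[[0.1,0,0],0],[[0.1,0,0],0],[[0,0,0],0]]'
```

```text
time_s: 16.63
tcp_pos: [0.5326, -0.0046, 0.1565]
eef_rot: [179.9, 0.0, 133.1]
wrist_force: [0.2, 0.1, 0.2]
opening: 0.0001
finger_force: 0.0
time_s: 17.05
tcp_pos: [0.5205, 0.0081, 0.1565]
eef_rot: [179.9, 0.1, 133.2]
wrist_force: [1.7, -2.0, 2.1]
opening: 0.0004
finger_force: 1.2
time_s: 17.3
tcp_pos: [0.5164, 0.0119, 0.1558]
eef_rot: [180.0, 0.0, 133.2]
wrist_force: [2.0, -2.0, 2.6]
opening: 0.0005
finger_force: 1.6
time_s: 17.55
tcp_pos: [0.5138, 0.0146, 0.1557]
eef_rot: [180.0, 0.1, 133.1]
wrist_force: [4.3, -5.2, 1.7]
opening: 0.0003
finger_force: 3.4
```

```bash
python3 -m pendant '[[[0.06,0,0],0],[[0,0,0],0],[[0,0,0],0]]'
python3 -m pendant '[[[0.06,0,0],0],[[0,0,0],0],[[0,0,0],0]]'
python3 -m pendant '[[[0.06,0,0],0],[[0,0,0],0],[[0,0,0],0]]'
```

```text
time_s: 17.8
tcp_pos: [0.5137, 0.0147, 0.1558]
eef_rot: [179.9, 0.2, 133.1]
wrist_force: [7.2, -7.3, -1.9]
opening: 0.0002
finger_force: 5.2
time_s: 18.05
tcp_pos: [0.5136, 0.0148, 0.1558]
eef_rot: [179.9, 0.3, 133.0]
wrist_force: [9.8, -8.7, -2.8]
opening: 0.0005
finger_force: 7.0
time_s: 18.3
tcp_pos: [0.5134, 0.0148, 0.1559]
eef_rot: [179.9, 0.4, 133.0]
wrist_force: [13.5, -11.7, -5.0]
opening: 0.0001
finger_force: 8.9
```

It hit a hard stop: 18 N with no motion, so the grip is upright at about (0.4998, 0.0294). I'll retreat, rise, open, and come back over it.

```bash
python3 -m pendant '[[[-0.5,0,0],0],[[-0.3,0,0],0],[[0,0,-0.8],0],[[0,0,-0.8],0],[[0,0,-0.8],0],[[0,0,0],0],[[0,0,0],0],[[0,0,0],0],[[0,0,0],0],[[0,0,0],0]]' 1
python3 -m pendant '[[[0,0,0],0],[[0,0,0],0],[[0,0,0],0]]' 1
python3 - <<'E'
from workcell import r
from h import *
o=r.get_obs();s=r.grab_frame("scene");w=r.grab_frame("wrist");np.save("pics/g.npy",{"o":o,"w":w,"s":s},allow_pickle=True)
m=mask(s["img"],"red");k=np.zeros_like(m);k[130:180,255:300]=m[130:180,255:300]
_,LL,st,ce=cv2.connectedComponentsWithStats(k);i=1+st[1:,4].argmax();p=np.argwhere(LL==i)[:,::-1];print(len(p),p.min(0),p.max(0),ce[i])
y=np.radians(o["eef_rot"][2]);d=np.array([.4998,.0294])-o["tcp_pos"][:2]
print(o["tcp_pos"],o["eef_rot"],"units x,y",d@[np.cos(y),np.sin(y)]/.025,d@[np.sin(y),-np.cos(y)]/.025,"z",(o["tcp_pos"][2]-.138)/.025)
E
```

```text
time_s: 19.13
tcp_pos: [0.5229, 0.0041, 0.2145]
eef_rot: [-179.9, -0.1, 133.2]
wrist_force: [0.3, -0.6, 0.5]
opening: 0.0634
finger_force: 0.0
time_s: 19.38
tcp_pos: [0.5235, 0.004, 0.2153]
eef_rot: [-180.0, -0.0, 133.2]
wrist_force: [-1.1, -0.3, 1.1]
opening: 0.0836
finger_force: 0.0
60 [279 141] [284 158] [282.08333333 150.05      ]
[0.52354329 0.0040383  0.21528963] [-1.79980975e+02 -2.88606631e-02  1.33150555e+02] units x,y 1.3896524762398426 0.0009272908600159491 z 3.0915850418796986
```

```bash
python3 -m pendant '[[[0.7,0,0],0],[[0.69,0,0],0],[[0,0,0],0],[[0,0,0.9],0],[[0,0,0.9],0],[[0,0,0.9],0],[[0,0,0.39],0],[[0,0,0],0]]' 1
python3 -m pendant '[[[0,0,0],0],[[0,0,0],0],[[0,0,0],0],[[0,0,0],0],[[0,0,0],0],[[0,0,0],0],[[0,0,0],0],[[0,0,0],0],[[0,0,0],0],[[0,0,0],0]]' -1
python3 -m pendant '[[[0,0,0],0],[[0,0,0],0],[[0,0,0],0],[[0,0,0],0],[[0,0,0],0]]' -1
python3 -c "
from workcell import r
o=r.get_obs();print(o['tcp_pos'],o['wrist_force'],o['torque'],o['q'])"
```

```text
time_s: 20.15
tcp_pos: [0.498, 0.0295, 0.1366]
eef_rot: [-179.8, -0.1, 133.2]
wrist_force: [-0.3, 0.4, -0.0]
opening: 0.0878
finger_force: 0.0
time_s: 20.98
tcp_pos: [0.4999, 0.0293, 0.1383]
eef_rot: [-180.0, -0.0, 133.1]
wrist_force: [0.7, -0.1, -0.1]
opening: 0.0249
finger_force: 0.0
time_s: 21.4
tcp_pos: [0.4998, 0.0292, 0.1383]
eef_rot: [-180.0, -0.0, 133.1]
wrist_force: [-1.8, -0.8, 1.6]
opening: 0.0198
finger_force: 30.0
[0.49977468 0.02921073 0.13831213] [-1.82541427 -0.81589869  1.59957562] [-0.15336049  0.12024888  0.0033933 ] [ 23.85680306  22.20053881 -41.44930915 115.11870962  19.20472843
  49.52423814  14.97627856]
```

Gripped. Now I crank, turning the hand along with the arm: +y with a +z turn, R = 85 mm. I start slowly and check the force.

```bash
cat > t.py <<'E'
from workcell import r
import numpy as np,json,os
o=r.get_obs();p=o["tcp_pos"][:2];F=o["wrist_force"];hub=np.array([.5578,-.0329])
d=p-hub;b=np.degrees(np.arctan2(d[1],d[0]));u=d/np.hypot(*d);tg=np.array([u[1],-u[0]])
M=d[0]*F[1]-d[1]*F[0]+o["torque"][2]
print(f"bearing {b:.1f} yaw {o['eef_rot'][2]:.1f} R {np.hypot(*d)*1e3:.1f}mm Ft {F[:2]@tg:.1f} Fr {F[:2]@u:.1f} Fz {F[2]:.1f} Mz {o['torque'][2]:.2f} resist {M:.2f}Nm open {o['opening']*1e3:.1f} t {o['time_s']:.1f}")
E
python3 -m pendant '[[[-0.005,0.178,0],3],[[-0.005,0.178,0],3],[[-0.005,0.178,0],3],[[-0.005,0.178,0],3],[[-0.005,0.178,0],3]]' >/dev/null; python3 t.py
python3 -m pendant '[[[-0.005,0.178,0],3],[[-0.005,0.178,0],3],[[-0.005,0.178,0],3],[[-0.005,0.178,0],3],[[-0.005,0.178,0],3]]' >/dev/null; python3 t.py
```

```text
bearing 118.6 yaw 118.0 R 85.0mm Ft -5.8 Fr 0.7 Fz 5.3 Mz 0.22 resist 0.71Nm open 19.6 t 21.8
bearing 103.6 yaw 103.0 R 85.0mm Ft -5.8 Fr -0.4 Fz 5.7 Mz 0.17 resist 0.66Nm open 19.9 t 22.2
```

Steady friction is about 0.65 N m and the radius is right. Continuing.

```bash
python3 -m pendant '[[[-0.013,0.296,0],5],[[-0.013,0.296,0],5],[[-0.013,0.296,0],5],[[-0.013,0.296,0],5],[[-0.013,0.296,0],5],[[-0.013,0.296,0],5]]' >/dev/null; python3 t.py
python3 -m pendant '[[[-0.013,0.296,0],5],[[-0.013,0.296,0],5],[[-0.013,0.296,0],5],[[-0.013,0.296,0],5],[[-0.013,0.296,0],5],[[0,0,0],0]]' >/dev/null; python3 t.py
python3 - <<'E'
from workcell import r
from h import *
f=r.grab_frame("top");o=r.get_obs();np.save("pics/top2.npy",f,allow_pickle=True)
cv2.imwrite("pics/f.png",cv2.resize(f["img"][155:245,75:260],(740,360),interpolation=2)[:,:,::-1])
E
```

```text
bearing 73.7 yaw 72.9 R 84.9mm Ft -5.3 Fr -3.6 Fz 4.9 Mz 0.14 resist 0.59Nm open 19.4 t 22.7
bearing 48.0 yaw 47.9 R 84.7mm Ft -0.0 Fr -3.1 Fz 3.7 Mz -0.11 resist -0.10Nm open 19.5 t 23.2
```

View pics/f.png

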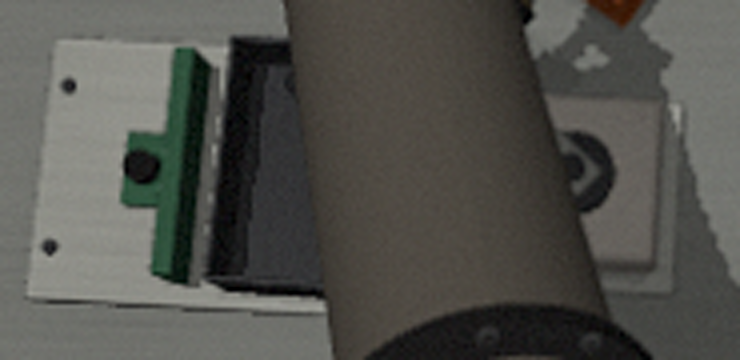

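The tin sits about 5–8 mm short of the green fence (gap at x≈215). I'm approaching more slowly by feel.

```bash
python3 -m pendant '[[[-0.005,0.178,0],3],[[-0.005,0.178,0],3],[[-0.005,0.178,0],3],[[-0.005,0.178,0],3],[[-0.005,0.178,0],3]]' >/dev/null; python3 t.py
python3 -m pendant '[[[-0.005,0.178,0],3],[[-0.005,0.178,0],3],[[-0.005,0.178,0],3]]' >/dev/null; python3 t.py
python3 -m pendant '[[[-0.002,0.119,0],2],[[-0.002,0.119,0],2],[[-0.002,0.119,0],2]]' >/dev/null; python3 t.py
python3 -m pendant '[[[-0.002,0.119,0],2],[[-0.002,0.119,0],2]]' >/dev/null; python3 t.py
python3 -c "
from h import *
f=np.load('pics/top2.npy',allow_pickle=True).item()
e=np.array([[75+210/4,155+65/4],[75+188/4,155+283/4]]);P=plane(f,e,.06)[:,:2];print('fence face top edge',P);yv=np.array([.045,.999]);print((P-[.5578,-.0329])@yv)
"
```

```text
bearing 34.3 yaw 33.2 R 84.6mm Ft -4.4 Fr -5.4 Fz 5.5 Mz 0.25 resist 0.63Nm open 19.5 t 23.7
bearing 25.4 yaw 24.2 R 84.5mm Ft -4.3 Fr -6.1 Fz 4.9 Mz 0.32 resist 0.69Nm open 19.3 t 23.9
bearing 19.5 yaw 18.3 R 84.5mm Ft -3.7 Fr -5.9 Fz 5.1 Mz 0.29 resist 0.60Nm open 19.7 t 24.2
bearing 15.5 yaw 14.3 R 84.4mm Ft -4.2 Fr -6.2 Fz 6.2 Mz 0.30 resist 0.65Nm open 19.6 t 24.4
fence face top edge [[0.63187398 0.20824405]
 [0.48957591 0.21348935]]
[0.24423623 0.24307288]
```

```bash
python3 -m pendant '[[[-0.002,0.119,0],2],[[-0.002,0.119,0],2]]' >/dev/null; python3 t.py
python3 -m pendant '[[[-0.002,0.119,0],2],[[-0.002,0.119,0],2]]' >/dev/null; python3 t.py
python3 -m pendant '[[[-0.002,0.119,0],2],[[-0.002,0.119,0],2]]' >/dev/null; python3 t.py
python3 -m pendant '[[[-0.0005,0.0594,0],1],[[-0.0005,0.0594,0],1]]' >/dev/null; python3 t.py
```

```text
bearing 11.6 yaw 10.3 R 84.4mm Ft -4.4 Fr -5.7 Fz 4.4 Mz 0.35 resist 0.72Nm open 19.6 t 24.5
bearing 7.6 yaw 6.3 R 84.3mm Ft -4.0 Fr -5.5 Fz 4.8 Mz 0.34 resist 0.68Nm open 19.7 t 24.7
bearing 3.7 yaw 2.3 R 84.3mm Ft -3.2 Fr -4.2 Fz 4.9 Mz 0.37 resist 0.64Nm open 19.5 t 24.9
bearing 1.7 yaw 0.4 R 84.3mm Ft -2.9 Fr -5.6 Fz 4.9 Mz 0.32 resist 0.56Nm open 19.7 t 25.0
```

```bash
python3 -m pendant '[[[-0.0005,0.0594,0],1],[[-0.0005,0.0594,0],1],[[-0.0005,0.0594,0],1]]' >/dev/null; python3 t.py
python3 -m pendant '[[[-0.0005,0.0594,0],1],[[-0.0005,0.0594,0],1]]' >/dev/null; python3 t.py
python3 -m pendant '[[[-0.0005,0.0594,0],1],[[-0.0005,0.0594,0],1]]' >/dev/null; python3 t.py
```

```text
bearing -1.3 yaw -2.6 R 84.3mm Ft -3.0 Fr -5.0 Fz 4.0 Mz 0.31 resist 0.57Nm open 19.6 t 25.3
bearing -3.3 yaw -4.6 R 84.2mm Ft -4.2 Fr -4.6 Fz 3.7 Mz 0.40 resist 0.76Nm open 19.6 t 25.4
bearing -5.2 yaw -6.6 R 84.2mm Ft -3.0 Fr -5.2 Fz 3.4 Mz 0.36 resist 0.61Nm open 19.6 t 25.6
```

```bash
python3 -m pendant '[[[-0.0005,0.0594,0],1],[[-0.0005,0.0594,0],1]]' >/dev/null; python3 t.py
```

```text
bearing -7.2 yaw -8.6 R 84.2mm Ft -3.0 Fr -3.8 Fz 3.6 Mz 0.35 resist 0.60Nm open 19.3 t 25.8
```

```bash
python3 -m pendant '[[[-0.0005,0.0594,0],1],[[-0.0005,0.0594,0],1]]' >/dev/null; python3 t.py
```

```text
bearing -9.2 yaw -10.6 R 84.2mm Ft -2.8 Fr -4.5 Fz 3.3 Mz 0.42 resist 0.65Nm open 19.5 t 25.9
```

```bash
python3 -m pendant '[[[-0.0005,0.0594,0],1],[[-0.0005,0.0594,0],1]]' >/dev/null; python3 t.py
```

```text
bearing -11.2 yaw -12.6 R 84.1mm Ft -3.1 Fr -4.1 Fz 3.0 Mz 0.39 resist 0.65Nm open 19.6 t 26.1
```

```bash
python3 -m pendant '[[[-0.0005,0.0594,0],1],[[-0.0005,0.0594,0],1]]' >/dev/null; python3 t.py
```

```text
bearing -12.8 yaw -14.6 R 84.3mm Ft -5.8 Fr -4.2 Fz 2.0 Mz 0.31 resist 0.80Nm open 19.4 t 26.3
```

```bash
python3 -m pendant '[[[-0.0005,0.0594,0],1],[[-0.0005,0.0594,0],1]]' >/dev/null; python3 t.py
python3 - <<'E'
from workcell import r
from h import *
f=r.grab_frame("scene");cv2.imwrite("pics/i.png",cv2.resize(f["img"][130:230,230:380],(750,500),interpolation=2)[:,:,::-1])
E
```

```text
bearing -14.1 yaw -16.5 R 84.2mm Ft -9.2 Fr -3.1 Fz 2.5 Mz 0.33 resist 1.10Nm open 19.6 t 26.4
```

View pics/i.png

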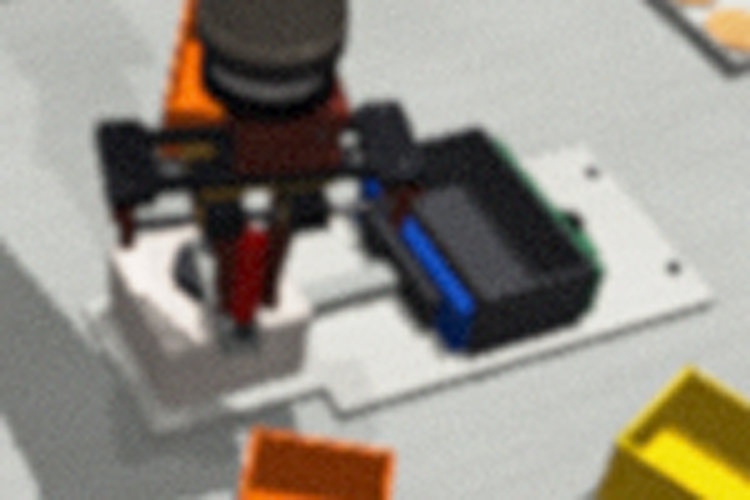

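The blue jaw is flush on the tin and the tin is against the green fence. Resistance rose from 0.65 to 1.10 N m, about 18 N of jaw force. One tiny nudge, then release and rise.

```bash
python3 -m pendant '[[[0,0.03,0],0.5]]' >/dev/null; python3 t.py
python3 -m pendant '[[[0,0,0],0],[[0,0,0],0],[[0,0,0],0],[[0,0,0],0],[[0,0,0],0],[[0,0,0],0],[[0,0,0],0],[[0,0,0],0]]' 1; python3 t.py
```

```text
bearing -14.2 yaw -17.0 R 84.1mm Ft -7.5 Fr -3.4 Fz 1.7 Mz 0.46 resist 1.09Nm open 19.8 t 26.6
time_s: 27.25
tcp_pos: [0.6392, -0.0584, 0.1384]
eef_rot: [180.0, -0.0, -17.4]
wrist_force: [-0.4, -0.4, -0.0]
opening: 0.069
finger_force: 0.0
bearing -17.4 yaw -17.4 R 85.3mm Ft 0.4 Fr -0.2 Fz -0.0 Mz -0.01 resist -0.05Nm open 69.0 t 27.2
```

```bash
python3 -m pendant '[[[0,0,0],0],[[0,0,-0.6],0],[[0,0,-0.8],0],[[0,0,-0.8],0],[[0,0,-0.8],0],[[0,0,-0.8],0],[[0,0,-0.8],0],[[0,0,-0.8],0],[[0,0,0],0]]' 1
python3 -m pendant '[[[-0.8,0.5,-0.4],0],[[-0.8,0.6,-0.4],0],[[-0.8,0.6,-0.4],0],[[-0.8,0.6,-0.4],0],[[-0.8,0.6,-0.4],0],[[-0.8,0.6,0],0],[[0,0.8,0],0],[[0,0.8,0],0],[[0,0,0],0],[[0,0,0],0]]'
python3 - <<'E'
from workcell import r
from h import *
s=r.grab_frame("scene");t=r.grab_frame("top");w=r.grab_frame("wrist");o=r.get_obs()
np.save("pics/z.npy",{"o":o,"w":w,"s":s,"t":t},allow_pickle=True)
cv2.imwrite("pics/z.png",np.hstack([cv2.resize(s["img"][130:230,230:370],(420,300),interpolation=2),cv2.resize(t["img"][150:250,80:260],(380,300),interpolation=2)])[:,:,::-1])
E
```

```text
time_s: 28.0
tcp_pos: [0.6413, -0.0583, 0.278]
eef_rot: [-179.9, -0.4, -17.4]
wrist_force: [0.0, -0.1, -0.2]
opening: 0.0878
finger_force: 0.0
time_s: 28.83
tcp_pos: [0.4861, -0.1448, 0.3229]
eef_rot: [180.0, 0.0, -17.5]
wrist_force: [-0.4, 1.2, -0.2]
opening: 0.0881
finger_force: 0.0
```

View pics/z.png

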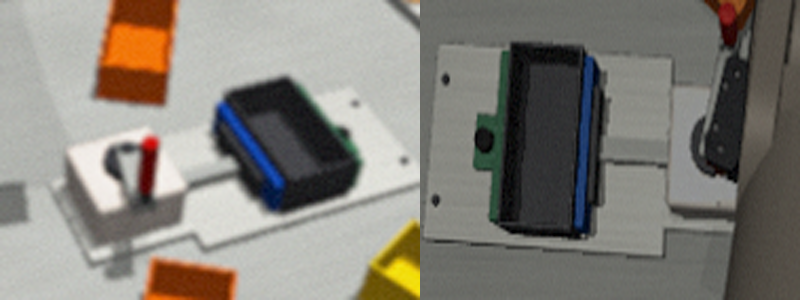

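The tin is squared between the blue jaw and the green fence, and the grip stands up at (148,165). A quick numeric check that it is upright, before handing in.

```bash
python3 - <<'E'
from h import *
D=np.load("pics/z.npy",allow_pickle=True).item();f=D["s"]
m=mask(f["img"],"red");k=np.zeros_like(m);k[165:205,265:295]=m[165:205,265:295]
p=np.argwhere(k)[:,::-1];print(len(p),p.min(0),p.max(0),[p[p[:,1]==y][:,0].mean() for y in(p[:,1].min()+1,p[:,1].max()-1)])
K=f["camera_matrix"];Rm=R.from_euler("xyz",f["orientation"],degrees=True).as_matrix()
b=np.radians(-14.2);u=np.array([np.cos(b),np.sin(b),0])
for a in(70,80,90):
    for d in(.014,.08):
        c=np.radians(a);X=np.array([.5578,-.0329,.114])+.085*u-d*np.cos(c)*u+[0,0,d*np.sin(c)]
        q=Rm.T@(X-f["position"]);v=np.array([q[0],-q[1]])/-q[2];v*=1+f["k1"]*(v@v);print(a,d,np.round(K[:2,:2]@v+K[:2,2],1))
E
```

```text
69 [277 176] [282 193] [np.float64(280.0), np.float64(278.0)]
70 0.014 [278.2 191.3]
70 0.08 [278.  171.3]
80 0.014 [278.4 191.7]
80 0.08 [279.1 173.5]
90 0.014 [278.5 192.2]
90 0.08 [280.2 176.5]
```

Measured end is at (280,176–177), which matches 90°. Handing in.

```bash
python3 -c "
from workcell import r
print(r.sign_off())"
```

```text
the job is handed in; nothing more can be done
None
```

The job is handed in: the grip is upright against its stop, the jaw holds the tin square against the fence with roughly 18 N (estimated from crank resistance), and the arm is clear of everything; I never touched the jar, bowl or cutter.

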